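# Return a square reagent bottle to the packed row on its stand

## Task

Put the loose amber square bottle back into the gap in the row of the white reagent stand: work its rounded edges in between its two neighbours, rocking it gently from side to side so that they slide apart (pushed straight in, it jams), until it stands fully home against the back rim. The gap is narrower than the bottle and one side soon closes up while the other gives more, so feel which way to go: it is glass, so never press hard on the neighbours or knock the bottle on the stand, keep all of them upright, and leave the other glassware on the bench where it is.

Things in the scene. Friction and masses are not known exactly. Their poses are not given: they have to be found in the camera images.
- bottle_mid (a point): Centre of the loose bottle, half-way up (58 mm above its underside): upright amber glass bottle, square, 56 x 56 mm, 116 mm high, about 0.22 kg, smooth (friction about 0.3). Sides straight from 0 to 86 mm, upright edges rounded to 8 mm radius, sloping shoulder to 94 mm. z up, x and y along its sides, paper label on its -x side. Starts on the bench (z = 0) in one of three places
- bottle_cap (a point): Centre of the loose bottle's round black screw cap, 38 mm across, 18 mm high (98 to 116 mm above the underside); axes as the bottle's. The bottle is held most firmly by its flat sides just under the shoulder, 65 to 85 mm up: in the row, on its front and back sides, where the fingers pass above the back rim
- stand: White sheet-steel reagent stand, fixed; origin at the centre of its underside, x to its back, y along the row to the left, z up. Floor 20 mm above the bench, inside 270 mm long in y and 130 mm deep in x. Back rim (inner face x = 65 mm) and end rims (y = -135, 135 mm) rise 35 mm above the floor, the front lip (x = -65 mm, 4 mm thick) 8 mm. The front 70 mm of the floor is free
- row_line (a point): Point on the stand's floor, mid-length, on the line along y where the centres of bottles fully home against the back rim stand (x = 37 mm in the stand). The row takes five bottles with 3 mm to spare in all; its gap is now 14 to 17 mm narrower than a bottle. The rest of the room lies beyond the neighbours, 2 to 4 mm on one side, 15 to 17 mm on the other; which is which must be felt
- left_nb: The bottle on the left (+y) of the gap, the same make as the loose one (56 x 56 mm, 116 mm high, edges rounded to 8 mm), 0.16 to 0.29 kg; origin at the centre of its underside, z up, x and y along its sides. It slides on the stand's floor when pushed (friction about 0.3). Between it and the left end rim stands one more square bottle: 56 mm wide at one end of the row, 43 mm at the other
- right_nb: The bottle on the right (-y) of the gap, the same make as the loose one (56 x 56 mm, 116 mm high, edges rounded to 8 mm), 0.16 to 0.29 kg; origin at the centre of its underside, z up, x and y along its sides. It slides on the stand's floor when pushed (friction about 0.3). Between it and the right end rim stands one more square bottle: 56 mm wide at one end of the row, 43 mm at the other
- flask: Clear conical flask with a black stopper, 84 mm across, 138 mm high; bystander; origin at the centre of its underside
- stoppered: Clear round reagent bottle with a glass stopper, 72 mm across, 158 mm high; bystander; origin at the centre of its underside
- wash: White wash bottle with a red top and spout, 68 mm across, 200 mm high; bystander; origin at the centre of its underside
Things that resemble listed ones, but are neither listed nor needed, are in the scene too. What is shaped like the part that bears bottle_mid but pink or turquoise is not meant.

How it is judged:
By the outcome, as a careful person would: the job done as asked, in the order asked, and still so for the second after the job is handed in, with the robot touching nothing.
It also fails if it takes over 72 s, if anything falls off the work surface, if the arm or the gripper's body presses on something with over 40 N, if the wrist force passes 120 N, or if a joint passes its speed limit or range.

## Robot

A 7-joint arm with a two-finger parallel gripper is mounted at the origin on the work surface. World frame = base frame: x ahead of the robot, y to its left, z up, the work surface at z = 0. Lengths are in m, angles in rad, forces in N, time in s.
With the tool pointing down it reaches from about 0.425 to 1.025 m from the base axis. Payload 9.4 kg.
Tool frame: the origin (TCP) lies on the mounting face of the last link; the fingertips stand 173 mm ahead of it and the grasp point (between the pads) lies 155 mm ahead of it; z points along the fingers, y is the line along which they close (so a half turn about z gives the same grasp; the last joint's range is limited). The gripper opens to 85 mm and grips with 20 to 120 N. Pads are 22 mm wide; open, the fingers measure 114 mm over their backs; the gripper's body (76 mm by 85 mm) begins 54 mm behind the grasp point. The pads swing forward as they close: fully open they stand 13 mm farther back than shut.
Start: joints at [1.27, 0.599, -0.003, 1.599, 0.002, 0.943, -0.08], TCP at [0.161, -0.707, 0.405] pointing down, gripper open.
Joint ranges: [-2.57, 2.57], [-0.35, 1.97], [-1.29, 1.29], [0.11, 2.56], [-1.05, 4.19], [0.11, 1.86], [-2.63, 2.63]. Speed limits (rad/s): [2.22, 2.22, 3.01, 3.01, 3.14, 3.14, 3.14].

## Interface

Orientations are given as [roll, pitch, yaw] about the fixed x, y, z axes, in that order (R = Rz(yaw) Ry(pitch) Rx(roll)).
In Python, from station import manip gives the robot as it stands.
- The arm moves only by the tool arm_command, never from a script. Its argument "moves" is a list of rows, each an object with "travel": the shift along the tool's x, y, z normalised to -1 to 1, where 1 is 20 cm, a list of three; "twist": the turn about the tool's z normalised to -1 to 1, where 1 is 180 degrees; "claw": the gripper's target within -1 to 1 (fully open at 1, half-way at 0, shut at -1). A call has 1 to 10 rows; each row shifts and turns the commanded pose from where the row before left it, along the tool's axes as they then stand; what a row does not reach is not made up. A row lasts 1/10 s, in which the tool goes at most 50 mm and 8.59 degrees, less where a joint would pass 70% of its speed; a pose out of reach is approached as far as the arm can. A call with a number of a shift or a turn outside -1 to 1 is refused whole. A call with a gripper value outside its range is refused whole. The fingers move at their own pace and stop on an object; "force" is the grip in N (left out, the last holds). Time passes only in rows, so rows that do not move let the fingers close. It gives the time, the measured TCP pose, the force, the opening and the grip force at its end, in the units of the state.
- manip.sense(): the state, without advancing time (a new reading comes with each control period).
- manip.read_camera(name): name is "scene" or "top"; returns the picture (480x640x3 uint8, blue, green, red); there is no depth.
- manip.camera_model(name): a dict with "intrinsics" (3x3 intrinsics, pixels), "rvec" (rotation vector, rad) and "tvec" (3), from world to camera coordinates, as OpenCV has them. Camera axes: x right, y down, z forward; pixel columns grow to the right and rows downward; lengths in m; the calibration is good to about 2 mm. A picture is of the moment at which its call begins. camera_model takes no time and is no camera call.
- manip.hand_in(): hands the job in; it is judged then, once.
The state is a dict: "time": time; "qpos": joint angles; "joint_velocities": joint speeds; "tau": joint torques, N m; "ee_pos": TCP position; "orientation": TCP orientation; "wrist_force": force on the tool from outside, world axes, zero at the start; "wrist_torque": the same for the moment, N m; "width": opening from 0.0 (shut) to 1.0 (fully open); "gripper_force": force on a finger pad.
Only numpy, scipy, OpenCV 4.12 (cv2) and the standard library are available. Lean on these libraries where they do the work, as an engineer would, in place of code of your own. Each camera call takes 0.05 s, during which the arm holds its last target. There are 200 camera calls.

## Working session

There is one attempt and no reset: what is moved stays moved. The work goes in short steps, Python scripts to look and compute and a tool call to move; the robot and the scene stay as the last step left them, time stands still between calls to the robot, and variables do not carry over. Pictures are saved under pics/ and viewed, at most 10 in all, crops included, and the job is handed in when it is done.

Besides the shell and the picture viewer there is one more tool, called as a command line: name --argument value ..., lists and objects as JSON in quotes. arm_command: Moves the arm, as the interface text tells. Scaled input: -1 to 1 covers 20 cm each way for a shift and 180 degrees each way for a turn. Its arguments: {"type":"object","properties":{"moves":{"type":"array","items":{"type":"object","properties":{"travel":{"type":"array","items":{"type":"number"}},"twist":{"type":"number"},"claw":{"type":"number"}}}},"force":{"type":"number"}},"required":["moves"]}

```bash
mkdir -p pics; ls; python3 - <<'E'
from station import manip
import cv2
for n in ("scene","top"):
    cv2.imwrite(f"pics/{n}0.png",manip.read_camera(n)); m=manip.camera_model(n); print(n,m)
    import numpy as np
    R=cv2.Rodrigues(np.array(m["rvec"]))[0]; print(-R.T@np.array(m["tvec"]).ravel())
print(manip.sense())
E
```

```text
pics
scene {'intrinsics': array([[476.24470875,   0.        , 335.49085754],
       [  0.        , 476.24470875, 234.87482505],
       [  0.        ,   0.        ,   1.        ]]), 'rvec': array([ 1.95706927,  1.59143712, -0.57156038]), 'tvec': array([-0.12961163, -0.30997546,  1.47146372])}
[ 1.19037944 -0.13638037  0.91787069]
top {'intrinsics': array([[540.97223462,   0.        , 317.62599935],
       [  0.        , 540.97223462, 238.80974486],
       [  0.        ,   0.        ,   1.        ]]), 'rvec': array([ 2.17330248, -2.15743139,  0.18316158]), 'tvec': array([-0.00173675,  0.49975603,  1.22056151])}
[0.32868463 0.04160292 1.27662254]
{'time': 0.1, 'qpos': array([ 1.27032617,  0.60004899, -0.00253342,  1.60006917,  0.0017813 ,
        0.9429085 , -0.07980289]), 'joint_velocities': array([ 0.00066151, -0.00204546,  0.00116821, -0.00071487, -0.00258144,
       -0.00228775,  0.0003201 ]), 'tau': array([ 5.52578626e-03, -7.77985668e+01,  1.56968929e+00, -2.58623725e+01,
        1.26259384e-02,  5.53099526e-03, -2.60799459e-05]), 'ee_pos': array([ 0.16084729, -0.70673929,  0.4038936 ]), 'orientation': array([-3.14016621e+00,  1.23578174e-04,  2.23806661e-01]), 'wrist_force': array([-0.77332922, -0.05839485, -0.68689611]), 'wrist_torque': array([0.00286613, 0.0040567 , 0.02424093]), 'gripper_force': 0.0, 'width': 1.0018794028847164}
```

View pics/scene0.png

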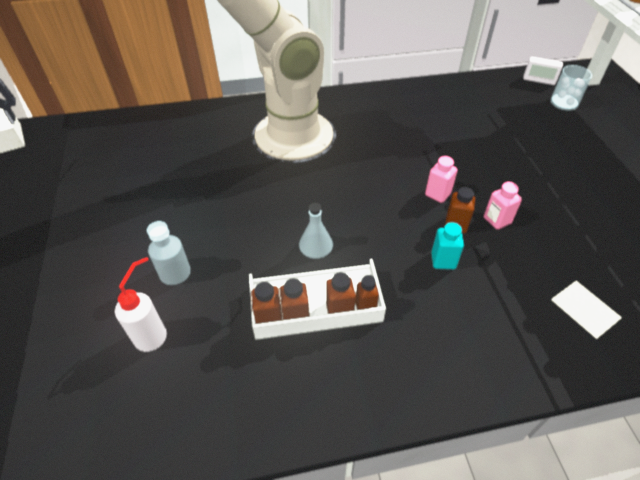

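View pics/top0.png

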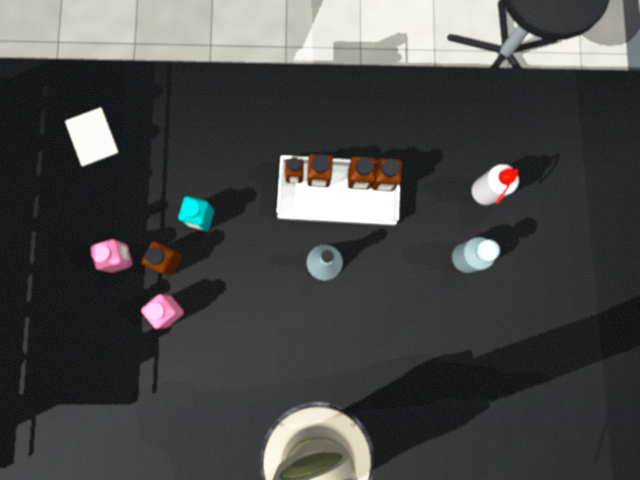

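Top view: stand at about (340,190) with back up (+x), gap between bottles at (320,170) and (362,172); loose amber bottle at (161,257), between pink (111,255), pink (162,311) and turquoise (197,213). Flask at (324,262). Zooming in.

```bash
cat > h.py <<'E'
import cv2, numpy as np
from station import manip
def cam(n):
    m=manip.camera_model(n); return np.array(m["intrinsics"]),cv2.Rodrigues(np.array(m["rvec"]))[0],np.array(m["tvec"]).ravel()
def ray(n,uv,z):
    K,R,t=cam(n); c=-R.T@t; d=R.T@np.linalg.inv(K)@np.array([uv[0],uv[1],1.]); return (c+d*(z-c[2])/d[2])
def proj(n,P):
    K,R,t=cam(n); p=K@(R@np.array(P,float)+t); return p[:2]/p[2]
def crop(n,img,x0,y0,x1,y1,s):
    return cv2.resize(img[y0:y1,x0:x1],None,fx=s,fy=s,interpolation=cv2.INTER_CUBIC)
E
python3 - <<'E'
from h import *
t=cv2.imread("pics/top0.png"); s=cv2.imread("pics/scene0.png")
g=lambda a:np.uint8(255*(a/255.)**0.6)
a=crop("top",g(t),265,145,425,235,5)
b=np.hstack([crop("top",g(t),85,190,225,335,2.9*1)[:420],crop("s",g(s),415,145,525,275,3.2)[:420]])
b=b[:, :800]
cv2.imwrite("pics/a.png",a); cv2.imwrite("pics/b.png",b); print(a.shape,b.shape)
E
```

```text
Traceback (most recent call last):
ValueError: all the input array dimensions except for the concatenation axis must match exactly, but along dimension 0, the array at index 0 has size 420 and the array at index 1 has size 416
```

```bash
python3 - <<'E'
from h import *
t=cv2.imread("pics/top0.png"); s=cv2.imread("pics/scene0.png")
g=lambda a:np.uint8(255*(a/255.)**0.6)
a=crop("top",g(t),265,145,425,235,5)
b=np.hstack([crop("top",g(t),125,230,205,290,5)[:300],crop("s",g(s),430,180,510,240,5)[:300]])
cv2.imwrite("pics/a.png",a); cv2.imwrite("pics/b.png",b); print(a.shape,b.shape)
E
```

```text
(450, 800, 3) (300, 800, 3)
```

View pics/a.png

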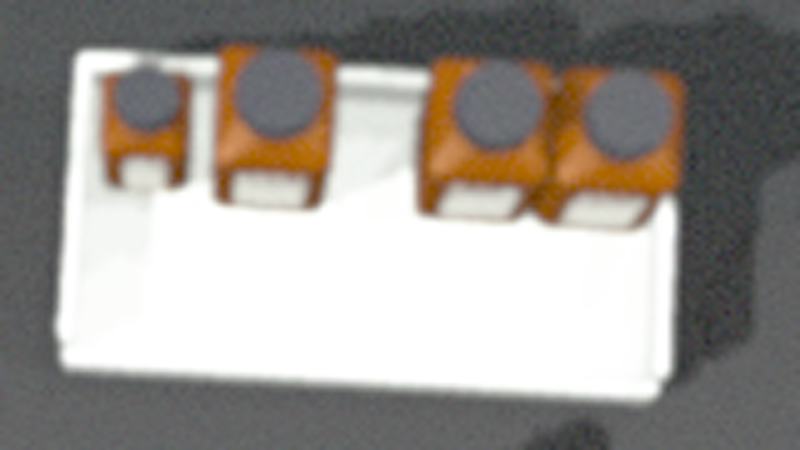

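View pics/b.png

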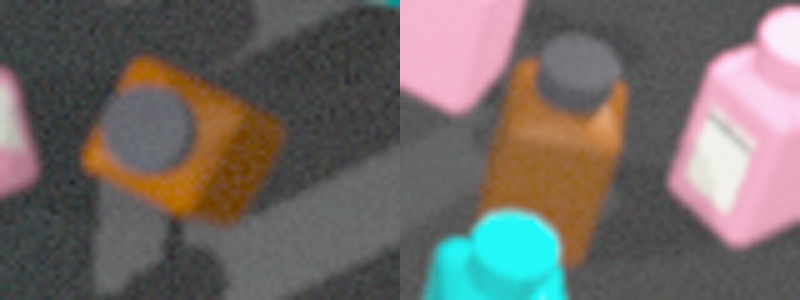

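The enlargements show row caps at crop (148,97), (280,93), (500,105), (628,113), a visible space left of the left neighbour, the stand's front edge from (62,368) to (660,400), and the loose bottle's cap at (154.4,255.8) with no label on its two visible sides.

```bash
python3 - <<'E'
from h import *
t=cv2.imread("pics/top0.png"); s=cv2.imread("pics/scene0.png")
U=lambda x,y,x0,y0:((x+.5)/5-.5+x0,(y+.5)/5-.5+y0)
caps={}
for n,c in dict(small=(148,97),left=(280,93),right=(500,105),rend=(628,113)).items():
    caps[n]=ray("top",U(*c,265,145),.136 if n!="small" else .13); print(n,caps[n].round(4))
print("loose top",ray("top",U(148,130,125,230),.116).round(4),"scene",ray("scene",U(180,58,430,180),.116).round(4))
for c in [(145,58),(85,160),(185,218),(240,105)]: print("sh",ray("top",U(*c,125,230),.088).round(4))
# front bottom edge & back rim of stand
print("front z0",ray("top",U(62,368,265,145),0).round(4),ray("top",U(658,400,265,145),0).round(4))
print("front lip inner z.028",ray("top",U(62,345,265,145),.028).round(4),ray("top",U(660,380,265,145),.028).round(4))
print("backleft top",ray("top",U(78,50,265,145),.055).round(4))
# scene caps centroid: dark blobs
hsv=cv2.cvtColor(s,cv2.COLOR_BGR2HSV)
m=cv2.inRange(s,(200,200,200),(255,255,255)); n,l,st,ce=cv2.connectedComponentsWithStats(m)
print(st[1:][st[1:,4]>300])
for nm,uv in dict(flask=(324,249),pinkL=(106,255),turq=(194,210),pinkD=(157,312)).items(): print(nm,ray("top",uv,.116 if nm!="flask" else .138).round(3))
print("flask base",ray("top",(325,266),0.0).round(3), "wash",ray("top",(509,176),.2).round(3),"stop",ray("top",(488,249),.158).round(3))
for nm,uv in dict(l=(293.5,283.5),ll=(265,285),r=(342,277),rr=(368,281)).items(): print(nm,ray("scene",uv,.136).round(4))
E
```

```text
small [0.6506 0.0569 0.13  ]
left [ 6.515e-01 -4.000e-04  1.360e-01]
right [ 0.6475 -0.0963  0.136 ]
rend [ 0.6447 -0.1522  0.136 ]
loose top [0.4489 0.3537 0.116 ] scene [0.4472 0.3571 0.116 ]
sh [0.4836 0.364  0.088 ]
sh [0.4384 0.3878 0.088 ]
sh [0.4134 0.3435 0.088 ]
sh [0.4632 0.3217 0.088 ]
front z0 [0.5533 0.0982 0.    ] [ 0.5407 -0.1879  0.    ]
front lip inner z.028 [0.5592 0.0972 0.028 ] [ 0.5456 -0.184   0.028 ]
backleft top [0.6937 0.0907 0.055 ]
[[  205     0    57    81  2639]
 [  278     0   195    85 11546]
 [  594     0    46    37   691]
 [  470     8   138    76  3261]
 [  612    32    28    50   847]
 [    0   109    24    42   644]
 [  256   115    77    43  1264]
 [  147   222    22    19   314]
 [  249   259   137    79  3713]
 [  552   281    69    57  1817]
 [  115   293    51    58  1505]]
flask [ 0.464 -0.008  0.138]
pinkL [0.449 0.455 0.116]
turq [0.549 0.273 0.116]
pinkD [0.33  0.342 0.116]
flask base [ 0.44  -0.017  0.   ] wash [ 0.612 -0.388  0.2  ] stop [ 0.464 -0.353  0.158]
l [ 0.6459 -0.093   0.136 ]
ll [ 0.6382 -0.1487  0.136 ]
r [0.6496 0.0048 0.136 ]
rr [0.6695 0.0536 0.136 ]
```

arm_command --moves '[{"travel": [0.194,-0.088,-0.015],"claw": 1},{"travel": [0.194,-0.088,-0.015]},{"travel": [0.194,-0.088,-0.015]},{"travel": [0.194,-0.088,-0.015]},{"travel": [0.194,-0.088,-0.015]},{"travel": [0.194,-0.088,-0.015]},{"travel": [0.194,-0.088,-0.015]},{"travel": [0.194,-0.088,-0.015]},{"travel": [0.194,-0.088,-0.015]},{"travel": [0.194,-0.088,-0.015]}]' --force 30

```text
invalid input
```

arm_command --moves '[{"travel": [0.074,-0.214,0]},{"travel": [0.074,-0.214,0]},{"travel": [0.074,-0.214,0]},{"travel": [0.074,-0.214,0]},{"travel": [0.074,-0.214,0]},{"travel": [0.074,-0.214,0]},{"travel": [0.074,-0.214,0]},{"travel": [0.074,-0.214,0]},{"travel": [0.074,-0.214,0]},{"travel": [0.074,-0.214,0]}]'

```text
invalid input
```

arm_command --moves '[{"travel": [0.194,-0.088,-0.015],"twist": 0,"claw": 1},{"travel": [0.194,-0.088,-0.015],"twist": 0,"claw": 1},{"travel": [0.194,-0.088,-0.015],"twist": 0,"claw": 1},{"travel": [0.194,-0.088,-0.015],"twist": 0,"claw": 1},{"travel": [0.194,-0.088,-0.015],"twist": 0,"claw": 1},{"travel": [0.194,-0.088,-0.015],"twist": 0,"claw": 1},{"travel": [0.194,-0.088,-0.015],"twist": 0,"claw": 1},{"travel": [0.194,-0.088,-0.015],"twist": 0,"claw": 1},{"travel": [0.194,-0.088,-0.015],"twist": 0,"claw": 1},{"travel": [0.194,-0.088,-0.015],"twist": 0,"claw": 1}]' --force 30

```text
time: 1.1
ee_pos: [0.5013, -0.4479, 0.4344]
orientation: [-3.141, 0.001, 0.224]
wrist_force: [-0.0, -0.3, -0.2]
width: 1.001
gripper_force: 0.0
```

arm_command --moves '[{"travel": [0.074,-0.214,0],"twist": 0,"claw": 1},{"travel": [0.074,-0.214,0],"twist": 0,"claw": 1},{"travel": [0.074,-0.214,0],"twist": 0,"claw": 1},{"travel": [0.074,-0.214,0],"twist": 0,"claw": 1},{"travel": [0.074,-0.214,0],"twist": 0,"claw": 1},{"travel": [0.074,-0.214,0],"twist": 0,"claw": 1},{"travel": [0.074,-0.214,0],"twist": 0,"claw": 1},{"travel": [0.074,-0.214,0],"twist": 0,"claw": 1},{"travel": [0.074,-0.214,0],"twist": 0,"claw": 1},{"travel": [0.074,-0.214,0],"twist": 0,"claw": 1}]'

```text
time: 2.1
ee_pos: [0.5493, 0.0028, 0.4345]
orientation: [3.142, 0.0, 0.224]
wrist_force: [1.4, -0.4, 0.5]
width: 0.999
gripper_force: 0.0
```

arm_command --moves '[{"travel": [-0.013,-0.2285,0],"twist": 0,"claw": 1},{"travel": [-0.013,-0.2285,0],"twist": 0,"claw": 1},{"travel": [-0.013,-0.2285,0],"twist": 0,"claw": 1},{"travel": [-0.013,-0.2285,0],"twist": 0,"claw": 1},{"travel": [-0.013,-0.2285,0],"twist": 0,"claw": 1},{"travel": [-0.013,-0.2285,0],"twist": 0,"claw": 1},{"travel": [-0.013,-0.2285,0],"twist": 0,"claw": 1},{"travel": [-0.013,-0.2285,0],"twist": 0,"claw": 1},{"travel": [0,0,0],"twist": -0.04,"claw": 1},{"travel": [0,0,0],"twist": -0.04,"claw": 1}]'

```text
time: 3.1
ee_pos: [0.4468, 0.3549, 0.4342]
orientation: [-3.141, 0.001, 0.484]
wrist_force: [0.2, -0.7, -0.4]
width: 1.001
gripper_force: 0.0
```

arm_command --moves '[{"travel": [0,0,0.1],"twist": -0.04,"claw": 1},{"travel": [0,0,0.1],"twist": -0.04,"claw": 1},{"travel": [0,0,0.1],"twist": -0.04,"claw": 1},{"travel": [0,0,0.05],"twist": -0.04,"claw": 1},{"travel": [0,0,0],"twist": -0.041,"claw": 1},{"travel": [0,0,0],"twist": 0,"claw": 1}]'

```text
time: 3.7
ee_pos: [0.4481, 0.3526, 0.3639]
orientation: [-3.141, 0.001, 1.108]
wrist_force: [-0.0, -0.2, 0.2]
width: 1.003
gripper_force: 0.0
```

```bash
python3 - <<'E'
from h import *
t=manip.read_camera("top"); s=manip.read_camera("scene"); st=manip.sense(); print(st["ee_pos"],st["orientation"],st["qpos"])
g=lambda a:np.uint8(255*(a/255.)**0.6)
cv2.imwrite("pics/c.png",np.hstack([crop("t",g(t),110,215,210,315,4),crop("s",g(s),405,135,505,235,4)]))
E
```

```text
[0.44818648 0.35269292 0.36457132] [-3.14127747e+00  1.63383766e-04  1.10259435e+00] [-0.4963499   0.48873882 -0.3824388   1.98077342  0.26831026  0.72076704
 -1.50954825]
```

View pics/c.png

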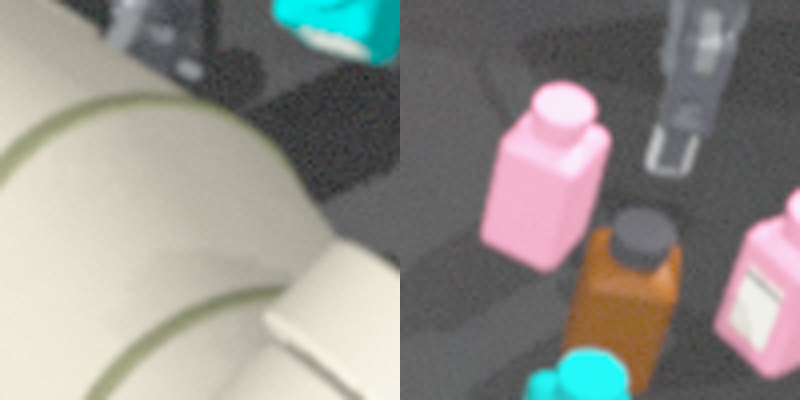

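The scene half shows the finger tips at crop (670,170) above the amber bottle; cap at (643,238). The arm hides it from the top camera.

```bash
python3 - <<'E'
from h import *
f=lambda P:((proj("scene",P)-[405,135])*4+[400,0]).round(0)
c=np.array([.4482,.3527]);u=np.array([np.cos(-.464),np.sin(-.464)])
for z in (.19,.204):
  for k in (-.05,.05): print(z,k,f([*(c+k*u),z]))
print("cap",f([.4485,.355,.116]),ray("scene",[405+(643-400)/4,135+230/4],.116))
E
```

```text
0.19 -0.05 [670.  80.]
0.19 0.05 [658. 192.]
0.204 -0.05 [676.  61.]
0.204 0.05 [664. 173.]
cap [640. 227.] [0.45153888 0.35572001 0.116     ]
```

arm_command --moves '[{"travel": [0.0075,0,0.2],"twist": 0,"claw": 1},{"travel": [0,0,0.2],"twist": 0,"claw": 1},{"travel": [0,0,0.2],"twist": 0,"claw": 1},{"travel": [0,0,0.06],"twist": 0,"claw": 1},{"travel": [0,0,0.03],"twist": 0,"claw": 1},{"travel": [0,0,0],"twist": 0,"claw": 1},{"travel": [0,0,0],"twist": 0,"claw": 1}]'

```text
time: 4.5
ee_pos: [0.4491, 0.3546, 0.2282]
orientation: [3.141, -0.002, 1.106]
wrist_force: [0.1, -0.1, -0.1]
width: 1.002
gripper_force: 0.0
```

arm_command --moves '[{"travel": [0,0,0],"twist": 0,"claw": -1},{"travel": [0,0,0],"twist": 0,"claw": -1},{"travel": [0,0,0],"twist": 0,"claw": -1},{"travel": [0,0,0],"twist": 0,"claw": -1},{"travel": [0,0,0],"twist": 0,"claw": -1},{"travel": [0,0,0],"twist": 0,"claw": -1}]' --force 30

```text
time: 5.1
ee_pos: [0.4491, 0.3542, 0.2278]
orientation: [3.141, -0.001, 1.106]
wrist_force: [0.6, -1.1, 8.0]
width: 0.654
gripper_force: 32.8
```

arm_command --moves '[{"travel": [0,0,-0.02],"twist": 0,"claw": -1},{"travel": [0,0,-0.1],"twist": 0,"claw": -1},{"travel": [0,0,-0.2],"twist": 0,"claw": -1},{"travel": [0,0,-0.2],"twist": 0,"claw": -1},{"travel": [0,0,-0.2],"twist": 0,"claw": -1},{"travel": [0,0,-0.1],"twist": 0,"claw": -1},{"travel": [0,0,0],"twist": 0,"claw": -1}]'

```text
time: 5.8
ee_pos: [0.4489, 0.3544, 0.3938]
orientation: [3.139, -0.005, 1.106]
wrist_force: [0.6, 1.0, -3.1]
width: 0.649
gripper_force: 33.3
```

arm_command --moves '[{"travel": [-0.147,0.151,0],"twist": 0,"claw": -1},{"travel": [-0.147,0.151,0],"twist": 0,"claw": -1},{"travel": [-0.147,0.151,0],"twist": 0,"claw": -1},{"travel": [-0.147,0.151,0],"twist": 0,"claw": -1},{"travel": [-0.147,0.151,0],"twist": 0,"claw": -1},{"travel": [-0.147,0.151,0],"twist": 0,"claw": -1},{"travel": [-0.147,0.151,0],"twist": 0,"claw": -1},{"travel": [-0.147,0.151,0],"twist": 0,"claw": -1},{"travel": [-0.147,0.151,0],"twist": 0,"claw": -1},{"travel": [-0.147,0.151,0],"twist": 0,"claw": -1}]'

```text
time: 6.8
ee_pos: [0.5869, -0.0458, 0.389]
orientation: [-3.139, 0.001, 1.107]
wrist_force: [0.9, 0.5, -3.2]
width: 0.649
gripper_force: 33.3
```

arm_command --moves '[{"travel": [0,0,0],"twist": -0.0445,"claw": -1},{"travel": [0,0,0],"twist": -0.0445,"claw": -1},{"travel": [0,0,0],"twist": -0.0445,"claw": -1},{"travel": [0,0,0],"twist": 0,"claw": -1},{"travel": [0,0,0],"twist": 0,"claw": -1}]'

```text
time: 7.3
ee_pos: [0.5868, -0.0442, 0.3895]
orientation: [-3.14, -0.0, 1.522]
wrist_force: [0.5, 0.1, -2.2]
width: 0.653
gripper_force: 33.4
```

```bash
python3 - <<'E'
from h import *
t=manip.read_camera("top"); s=manip.read_camera("scene"); st=manip.sense(); print({k:st[k].round(4) for k in("ee_pos","orientation","wrist_force","wrist_torque")},st["width"])
g=lambda a:np.uint8(255*(a/255.)**0.6)
cv2.imwrite("pics/t1.png",t);cv2.imwrite("pics/s1.png",s)
cv2.imwrite("pics/d.png",np.hstack([crop("t",g(t),270,130,410,270,2.85)[:398],crop("s",g(s),240,170,400,350,2.5)[:398,:]] if 0 else [cv2.resize(g(t)[120:280,260:420],(400,400)),cv2.resize(g(s)[180:340,235:395],(400,400))]))
E
```

```text
{'ee_pos': array([ 0.587 , -0.0439,  0.3901]), 'orientation': array([-3.1406,  0.    ,  1.523 ]), 'wrist_force': array([-0.0237, -1.1913, -2.6737]), 'wrist_torque': array([-0.0008,  0.0003,  0.0174])} 0.6479924142132865
```

View pics/d.png

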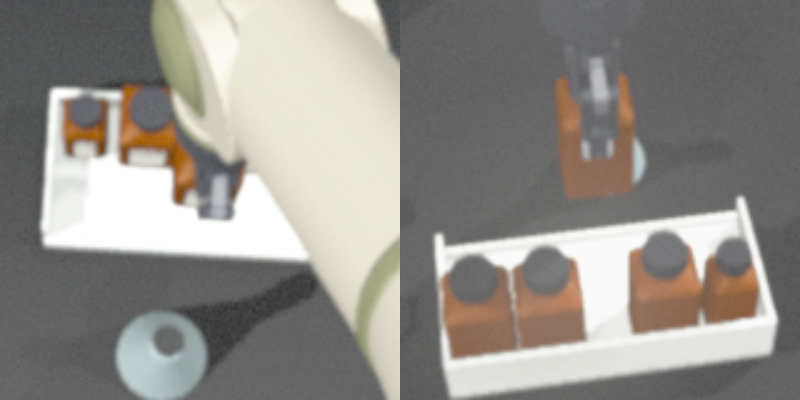

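Top half: bottle held above the front floor, flask undisturbed, maybe label at (190,198). Scene half: bottle bottom edge (567,196)–(632,192), row neighbours' caps (546,270) and (662,255).

```bash
python3 - <<'E'
from h import *
t=cv2.imread("pics/t1.png")
print(t[194:206:2,328:362:2].mean(2).astype(int)); print(t[200,328:362:2].tolist())
S=lambda u,v:(235+(u-400)*.4,180+v*.4)
for c in [(567,196),(632,192)]: print(ray("scene",S(*c),.162).round(4))
a=-.0478;e=np.array([np.cos(a),np.sin(a)]);f=np.array([-e[1],e[0]])
c=np.array([.587,-.0439])
for k in(-.028,.028): print((c+.028*e+k*f).round(4))
for c in [(546,265),(662,250)]: print(ray("scene",S(*c),.136).round(4))
E
```

```text
[[229  58  52  47  54  54  55  50  80 153 164 115  49  53 144 255 254]
 [200  57  37  61 111  85  56  51  89 156 163 115  46  55 230 255 254]
 [197  50  39 114 173 136  69  71 106 159 164 112  47 120 254 254 254]
 [227  63  48 148 191 168 112  97 110 159 162 119  79 202 255 254 254]
 [255 223 191 186 187 151  80  64  93 143 146 101  82 246 255 254 254]
 [255 255 255 255 255 210  64  71 111 147 145 103  77 228 255 254 255]]
[[225, 227, 231], [41, 55, 94], [25, 43, 77], [137, 151, 158], [182, 196, 195], [163, 173, 170], [115, 113, 109], [102, 96, 94], [115, 110, 106], [166, 159, 153], [169, 162, 157], [124, 119, 115], [79, 79, 81], [194, 206, 207], [255, 255, 255], [254, 255, 254], [254, 255, 254]]
[ 0.6071 -0.0689  0.162 ]
[ 0.6134 -0.0171  0.162 ]
[ 0.6136 -0.0732]
[ 0.6163 -0.0173]
[ 0.6518 -0.0941  0.136 ]
[ 0.6559 -0.0011  0.136 ]
```

arm_command --moves '[{"travel": [0,-0.015,0.2],"twist": 0,"claw": -1},{"travel": [0,0,0.2],"twist": 0,"claw": -1},{"travel": [0,0,0.15],"twist": 0,"claw": -1},{"travel": [0,0,0.1],"twist": 0,"claw": -1},{"travel": [0,0,0.03],"twist": 0,"claw": -1},{"travel": [0,0,0],"twist": 0,"claw": -1},{"travel": [0,0,0],"twist": 0,"claw": -1}]'

```text
time: 8.1
ee_pos: [0.5846, -0.0435, 0.2556]
orientation: [3.14, 0.0, 1.526]
wrist_force: [-0.2, 0.8, -1.4]
width: 0.649
gripper_force: 33.3
```

```bash
cat > q.py <<'E'
from h import *
F=[];W=[]
for i in range(4):
    st=manip.sense(); F.append(st["wrist_force"]);W.append(st["wrist_torque"]); manip.read_camera("top")
y=st["orientation"][2]; f=np.mean(F,0)
a=-.0460; R=np.array([[np.cos(a),np.sin(a)],[-np.sin(a),np.cos(a)]])
p=R@(st["ee_pos"][:2]-np.array([.6486,-.0480]))
print("t",round(st["time"],2),"stand rel row gap [fwd,left] mm",(p*1e3).round(2),"z",st["ee_pos"][2].round(4),"yaw rel",np.degrees(y-np.pi/2-a).round(2),"F fwd,left,z",(R@f[:2]).round(2),f[2].round(2),"T",np.mean(W,0).round(3),"w",round(st["width"],3))
E
python3 q.py
```

```text
t 8.25 stand rel row gap [fwd,left] mm [-64.24   1.24] z 0.2559 yaw rel 0.04 F fwd,left,z [0.11 0.32] -2.19 T [0.011 0.008 0.011] w 0.653
```

arm_command --moves '[{"travel": [0,0,0.02],"twist": 0,"claw": -1},{"travel": [0,0,0.005],"twist": 0,"claw": -1},{"travel": [0,0,0],"twist": 0,"claw": -1},{"travel": [0,0,0],"twist": 0,"claw": -1}]'

```text
time: 8.7
ee_pos: [0.5841, -0.0438, 0.2496]
orientation: [-3.141, -0.0, 1.526]
wrist_force: [-0.2, -0.1, -2.4]
width: 0.652
gripper_force: 33.3
```

arm_command --moves '[{"travel": [0,0,0.005],"twist": 0,"claw": -1},{"travel": [0,0,0],"twist": 0,"claw": -1}]'

```text
time: 8.9
ee_pos: [0.5841, -0.0438, 0.2486]
orientation: [-3.141, 0.0, 1.526]
wrist_force: [-0.5, 0.6, -3.2]
width: 0.653
gripper_force: 33.3
```

arm_command --moves '[{"travel": [0,0,0.005],"twist": 0,"claw": -1},{"travel": [0,0,0],"twist": 0,"claw": -1}]'

```text
time: 9.1
ee_pos: [0.5842, -0.0438, 0.2478]
orientation: [3.141, 0.0, 1.526]
wrist_force: [-0.2, -1.1, 0.4]
width: 0.649
gripper_force: 33.6
```

arm_command --moves '[{"travel": [-0.016,0,-0.005],"twist": 0,"claw": -1},{"travel": [0,0,0],"twist": 0.022,"claw": -1},{"travel": [0,0,0],"twist": 0.0225,"claw": -1},{"travel": [0.002,0.015,0],"twist": 0,"claw": -1},{"travel": [0.002,0.015,0],"twist": 0,"claw": -1},{"travel": [0,0,0],"twist": 0,"claw": -1}]'

```text
time: 9.7
ee_pos: [0.5906, -0.0473, 0.2486]
orientation: [3.141, -0.0, 1.388]
wrist_force: [0.0, 0.6, -2.0]
width: 0.648
gripper_force: 33.4
```

```bash
python3 q.py
```

```text
t 9.85 stand rel row gap [fwd,left] mm [-58.55  -2.04] z 0.2486 yaw rel -7.9 F fwd,left,z [0.17 0.64] -2.3 T [-0.007 -0.018  0.   ] w 0.651
```

arm_command --moves '[{"travel": [0.001,0.007,0],"twist": 0,"claw": -1},{"travel": [0.001,0.008,0],"twist": 0,"claw": -1},{"travel": [0,0,0],"twist": 0,"claw": -1}]'

```text
time: 10.2
ee_pos: [0.5933, -0.0474, 0.2487]
orientation: [3.141, -0.0, 1.386]
wrist_force: [0.8, -1.1, -2.1]
width: 0.651
gripper_force: 33.4
```

arm_command --moves '[{"travel": [0.001,0.005,0],"twist": 0,"claw": -1},{"travel": [0,0,0],"twist": 0,"claw": -1}]'

```text
time: 10.4
ee_pos: [0.5942, -0.0474, 0.2486]
orientation: [3.142, -0.0, 1.386]
wrist_force: [-1.3, -0.3, -2.5]
width: 0.65
gripper_force: 33.4
```

arm_command --moves '[{"travel": [0.001,0.005,0],"twist": 0,"claw": -1},{"travel": [0,0,0],"twist": 0,"claw": -1}]'

```text
time: 10.6
ee_pos: [0.5952, -0.0474, 0.2487]
orientation: [3.142, -0.0, 1.386]
wrist_force: [-0.6, 0.2, -1.8]
width: 0.648
gripper_force: 33.4
```

```bash
python3 q.py
```

```text
t 10.75 stand rel row gap [fwd,left] mm [-53.5   -1.85] z 0.2487 yaw rel -7.94 F fwd,left,z [-0.22  0.03] -2.4 T [-0.011  0.018 -0.008] w 0.649
```

arm_command --moves '[{"travel": [0.001,0.005,0],"twist": 0,"claw": -1},{"travel": [0,0,0],"twist": 0,"claw": -1}]'

```text
time: 11.0
ee_pos: [0.5963, -0.0474, 0.2487]
orientation: [3.141, -0.0, 1.386]
wrist_force: [-0.2, -0.0, -2.6]
width: 0.651
gripper_force: 33.4
```

arm_command --moves '[{"travel": [0.001,0.005,0],"twist": 0,"claw": -1},{"travel": [0,0,0],"twist": 0,"claw": -1}]'

```text
time: 11.2
ee_pos: [0.5973, -0.0474, 0.2486]
orientation: [3.141, -0.0, 1.386]
wrist_force: [-0.5, -0.1, -3.7]
width: 0.65
gripper_force: 33.4
```

```bash
python3 q.py
```

```text
t 11.35 stand rel row gap [fwd,left] mm [-51.44  -1.77] z 0.2486 yaw rel -7.94 F fwd,left,z [-0.04 -0.32] -2.82 T [ 0.034  0.008 -0.012] w 0.654
```

arm_command --moves '[{"travel": [0.001,0.005,0],"twist": 0,"claw": -1},{"travel": [0,0,0],"twist": 0,"claw": -1}]'

```text
time: 11.6
ee_pos: [0.5983, -0.0473, 0.2487]
orientation: [3.141, -0.0, 1.386]
wrist_force: [-0.4, 0.7, -2.3]
width: 0.651
gripper_force: 33.4
```

arm_command --moves '[{"travel": [0.001,0.005,0],"twist": 0,"claw": -1},{"travel": [0,0,0],"twist": 0,"claw": -1}]'

```text
time: 11.8
ee_pos: [0.5992, -0.0474, 0.2486]
orientation: [-3.141, 0.0, 1.386]
wrist_force: [-0.3, -0.8, -2.7]
width: 0.651
gripper_force: 33.4
```

```bash
python3 q.py
```

```text
t 11.95 stand rel row gap [fwd,left] mm [-49.4   -1.65] z 0.2486 yaw rel -7.94 F fwd,left,z [-0.33 -0.46] -2.49 T [-0.039  0.044 -0.017] w 0.649
```

arm_command --moves '[{"travel": [0.001,0.005,0],"twist": 0,"claw": -1},{"travel": [0,0,0],"twist": 0,"claw": -1}]'

```text
time: 12.2
ee_pos: [0.6001, -0.0475, 0.2486]
orientation: [-3.141, 0.0, 1.386]
wrist_force: [0.1, -1.2, -2.2]
width: 0.649
gripper_force: 33.4
```

arm_command --moves '[{"travel": [0.001,0.005,0],"twist": 0,"claw": -1},{"travel": [0,0,0],"twist": 0,"claw": -1}]'

```text
time: 12.4
ee_pos: [0.601, -0.0474, 0.2485]
orientation: [-3.141, 0.0, 1.386]
wrist_force: [-2.1, -0.4, -3.5]
width: 0.651
gripper_force: 33.4
```

```bash
python3 q.py; python3 - <<'E'
from h import *
g=lambda a:np.uint8(255*(a/255.)**0.6)
t=manip.read_camera("top"); s=manip.read_camera("scene")
cv2.imwrite("pics/e.png",np.hstack([cv2.resize(g(t)[140:240,270:370],(400,400)),cv2.resize(g(s)[240:340,245:395],(600//1,400))])[:, :1000][:, :1000] if 0 else np.vstack([cv2.resize(g(s)[250:330,240:390],(750,400),interpolation=2)]))
E
```

```text
t 12.55 stand rel row gap [fwd,left] mm [-47.57  -1.57] z 0.2485 yaw rel -7.94 F fwd,left,z [-2.19 -0.6 ] -2.63 T [-0.106  0.508  0.001] w 0.65
```

View pics/e.png

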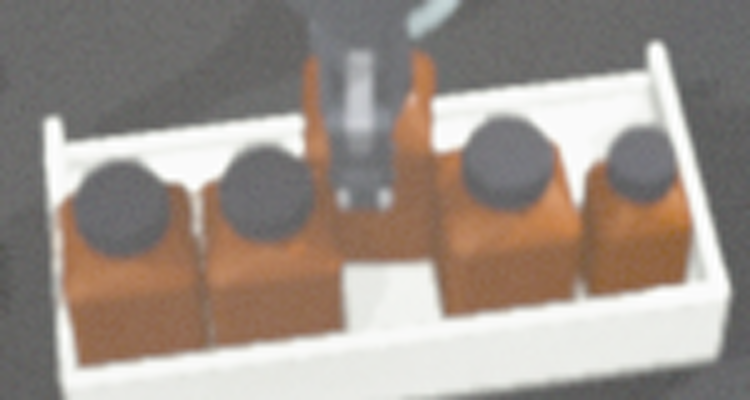

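The bottle's leading corner is in the gap mouth; everything upright. First contact felt (2 N). Now work left.

arm_command --moves '[{"travel": [0.005,-0.004,0],"twist": 0,"claw": -1},{"travel": [0.005,-0.001,0],"twist": 0,"claw": -1},{"travel": [0.005,-0.001,0],"twist": 0,"claw": -1},{"travel": [0,0,0],"twist": 0,"claw": -1}]'

```text
time: 13.1
ee_pos: [0.6005, -0.0442, 0.2487]
orientation: [-3.141, 0.0, 1.386]
wrist_force: [-1.2, -1.7, -1.2]
width: 0.65
gripper_force: 33.5
```

```bash
python3 q.py
```

```text
t 13.25 stand rel row gap [fwd,left] mm [-48.21   1.56] z 0.2487 yaw rel -7.95 F fwd,left,z [-2.05 -1.69] -1.45 T [-0.434  0.514  0.001] w 0.65
```

arm_command --moves '[{"travel": [0.005,-0.001,0],"twist": 0,"claw": -1},{"travel": [0.005,-0.001,0],"twist": 0,"claw": -1},{"travel": [0.005,-0.001,0],"twist": 0,"claw": -1},{"travel": [0,0,0],"twist": 0,"claw": -1}]'

```text
time: 13.7
ee_pos: [0.6006, -0.0408, 0.2486]
orientation: [3.142, -0.0, 1.387]
wrist_force: [-1.0, -1.1, -2.6]
width: 0.651
gripper_force: 33.4
```

```bash
python3 q.py
```

```text
t 13.85 stand rel row gap [fwd,left] mm [-48.22   4.88] z 0.2486 yaw rel -7.93 F fwd,left,z [-1.46 -1.36] -2.65 T [-0.366  0.419 -0.022] w 0.651
```

arm_command --moves '[{"travel": [0.0055,0.002,0],"twist": 0,"claw": -1},{"travel": [0.0055,0.002,0],"twist": 0,"claw": -1},{"travel": [0.0055,0.002,0],"twist": 0,"claw": -1},{"travel": [0,0,0],"twist": 0,"claw": -1}]'

```text
time: 14.3
ee_pos: [0.6019, -0.0384, 0.2485]
orientation: [-3.14, 0.001, 1.386]
wrist_force: [-3.7, -3.5, -0.7]
width: 0.651
gripper_force: 33.6
```

```bash
python3 q.py
```

```text
t 14.45 stand rel row gap [fwd,left] mm [-47.13   7.44] z 0.2485 yaw rel -7.96 F fwd,left,z [-3.86 -3.34] -1.21 T [-0.74   0.915 -0.009] w 0.647
```

arm_command --moves '[{"travel": [0.005,-0.002,0],"twist": 0,"claw": -1},{"travel": [0.005,-0.001,0],"twist": 0,"claw": -1},{"travel": [0,0,0],"twist": 0,"claw": -1}]'

```text
time: 14.8
ee_pos: [0.6019, -0.0359, 0.2485]
orientation: [-3.141, 0.0, 1.386]
wrist_force: [-4.3, -2.1, -2.9]
width: 0.65
gripper_force: 33.3
```

```bash
python3 q.py
```

```text
t 14.95 stand rel row gap [fwd,left] mm [-47.19   9.91] z 0.2485 yaw rel -7.93 F fwd,left,z [-3.62 -2.54] -3.15 T [-0.601  0.939  0.048] w 0.65
```

```bash
python3 - <<'E'
from h import *
g=lambda a:np.uint8(255*(a/255.)**0.6)
t=manip.read_camera("top"); s=manip.read_camera("scene")
cv2.imwrite("pics/f.png",np.vstack([cv2.resize(g(s)[255:330,240:390],(600,300),interpolation=2),cv2.resize(g(t)[150:225,270:420],(600,300),interpolation=2)]))
E
```

```text
(no output)
```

View pics/f.png

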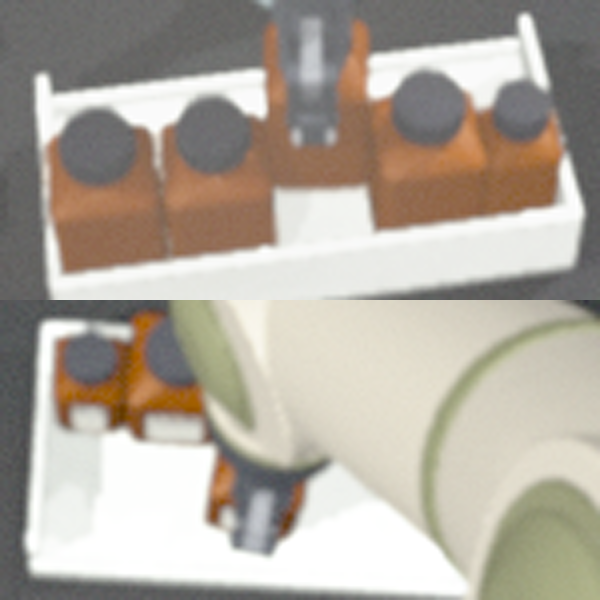

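Left neighbour has moved ~8 mm and now touches the small bottle, all upright (scene crop caps at (212,130), (428,105), (522,108)). I'll rock back right, go deeper, then left again.

arm_command --moves '[{"travel": [-0.015,-0.003,0],"twist": 0,"claw": -1},{"travel": [-0.01,0.002,0],"twist": 0,"claw": -1},{"travel": [0.001,0.005,0],"twist": 0,"claw": -1},{"travel": [0.001,0.005,0],"twist": 0,"claw": -1},{"travel": [0,0,0],"twist": 0,"claw": -1}]'

```text
time: 15.6
ee_pos: [0.6035, -0.0406, 0.2488]
orientation: [3.141, -0.001, 1.386]
wrist_force: [0.5, 0.1, -3.4]
width: 0.651
gripper_force: 33.4
```

```bash
python3 q.py
```

```text
t 15.75 stand rel row gap [fwd,left] mm [-45.78   5.15] z 0.2487 yaw rel -7.94 F fwd,left,z [0.08 0.13] -2.56 T [-0.016  0.028 -0.001] w 0.649
```

arm_command --moves '[{"travel": [0.001,0.005,0],"twist": 0,"claw": -1},{"travel": [0.001,0.005,0],"twist": 0,"claw": -1},{"travel": [0,0,0],"twist": 0,"claw": -1}]'

```text
time: 16.1
ee_pos: [0.6053, -0.0408, 0.2487]
orientation: [3.141, -0.0, 1.386]
wrist_force: [-0.8, -0.0, -1.9]
width: 0.652
gripper_force: 33.4
```

```bash
python3 q.py
```

```text
t 16.25 stand rel row gap [fwd,left] mm [-43.82   5.16] z 0.2486 yaw rel -7.94 F fwd,left,z [-0.27 -0.2 ] -2.61 T [-0.004  0.042  0.001] w 0.647
```

arm_command --moves '[{"travel": [0.001,0.005,0],"twist": 0,"claw": -1},{"travel": [0.001,0.005,0],"twist": 0,"claw": -1},{"travel": [0,0,0],"twist": 0,"claw": -1}]'

```text
time: 16.6
ee_pos: [0.607, -0.0406, 0.2486]
orientation: [-3.141, -0.0, 1.386]
wrist_force: [-1.9, 1.2, -3.9]
width: 0.651
gripper_force: 33.4
```

```bash
python3 q.py
```

```text
t 16.75 stand rel row gap [fwd,left] mm [-41.94   5.46] z 0.2486 yaw rel -7.93 F fwd,left,z [-1.31  1.45] -2.96 T [0.374 0.36  0.   ] w 0.649
```

arm_command --moves '[{"travel": [0.005,0,0],"twist": 0,"claw": -1},{"travel": [0.005,0,0],"twist": 0,"claw": -1},{"travel": [0.005,0,0],"twist": 0,"claw": -1},{"travel": [0.005,0,0],"twist": 0,"claw": -1},{"travel": [0,0,0],"twist": 0,"claw": -1}]'

```text
time: 17.3
ee_pos: [0.6078, -0.037, 0.2486]
orientation: [-3.141, 0.0, 1.386]
wrist_force: [-2.1, -1.1, -2.7]
width: 0.65
gripper_force: 33.4
```

```bash
python3 q.py
```

```text
t 17.45 stand rel row gap [fwd,left] mm [-41.28   9.08] z 0.2486 yaw rel -7.95 F fwd,left,z [-1.21 -1.66] -2.27 T [-0.386  0.23  -0.024] w 0.654
```

arm_command --moves '[{"travel": [0.005,0,0],"twist": 0,"claw": -1},{"travel": [0.005,0,0],"twist": 0,"claw": -1},{"travel": [0,0,0],"twist": 0,"claw": -1}]'

```text
time: 17.8
ee_pos: [0.6082, -0.0351, 0.2486]
orientation: [-3.141, 0.0, 1.386]
wrist_force: [-1.3, -3.0, -2.2]
width: 0.647
gripper_force: 33.4
```

```bash
python3 q.py
```

```text
t 17.95 stand rel row gap [fwd,left] mm [-40.95  10.98] z 0.2486 yaw rel -7.95 F fwd,left,z [-1.   -3.47] -2.19 T [-0.72   0.228 -0.065] w 0.653
```

arm_command --moves '[{"travel": [0.001,0.005,0],"twist": 0,"claw": -1},{"travel": [0.001,0.005,0],"twist": 0,"claw": -1},{"travel": [0,0,0],"twist": 0,"claw": -1}]'

```text
time: 18.3
ee_pos: [0.6101, -0.0353, 0.2485]
orientation: [-3.141, 0.001, 1.386]
wrist_force: [-2.4, -4.5, -3.0]
width: 0.651
gripper_force: 33.4
```

```bash
python3 q.py
```

```text
t 18.45 stand rel row gap [fwd,left] mm [-39.07  10.87] z 0.2485 yaw rel -7.97 F fwd,left,z [-2.02 -5.14] -2.79 T [-1.093  0.427 -0.05 ] w 0.646
```

arm_command --moves '[{"travel": [-0.01,0,0],"twist": 0,"claw": -1},{"travel": [0,0,0],"twist": -0.011,"claw": -1},{"travel": [0,0,0],"twist": -0.011,"claw": -1},{"travel": [0,0,0],"twist": 0,"claw": -1}]'

```text
time: 18.9
ee_pos: [0.61, -0.037, 0.2487]
orientation: [3.141, -0.0, 1.457]
wrist_force: [-0.9, -3.1, -1.8]
width: 0.647
gripper_force: 33.4
```

```bash
python3 q.py
```

```text
t 19.05 stand rel row gap [fwd,left] mm [-39.08   9.32] z 0.2487 yaw rel -4.0 F fwd,left,z [-0.46 -2.2 ] -1.95 T [-0.508  0.038 -0.045] w 0.654
```

Forward with small side corrections.

arm_command --moves '[{"travel": [0,0.005,0],"twist": 0,"claw": -1},{"travel": [0,0.005,0],"twist": 0,"claw": -1},{"travel": [0,0.005,0],"twist": 0,"claw": -1},{"travel": [0,0,0],"twist": 0,"claw": -1}]'

```text
time: 19.5
ee_pos: [0.613, -0.0372, 0.2485]
orientation: [-3.141, -0.0, 1.455]
wrist_force: [-0.4, -2.5, -3.4]
width: 0.652
gripper_force: 33.4
```

```bash
python3 q.py
```

```text
t 19.65 stand rel row gap [fwd,left] mm [-36.15   9.16] z 0.2486 yaw rel -3.98 F fwd,left,z [-0.07 -2.28] -3.55 T [-0.526  0.063 -0.042] w 0.649
```

arm_command --moves '[{"travel": [0,0.006,0],"twist": 0,"claw": -1},{"travel": [0,0.006,0],"twist": 0,"claw": -1},{"travel": [0,0.006,0],"twist": 0,"claw": -1},{"travel": [0,0,0],"twist": 0,"claw": -1}]'

```text
time: 20.1
ee_pos: [0.6167, -0.0376, 0.2486]
orientation: [3.141, -0.0, 1.455]
wrist_force: [-0.5, -2.8, -3.3]
width: 0.648
gripper_force: 33.4
```

```bash
python3 q.py
```

```text
t 20.25 stand rel row gap [fwd,left] mm [-32.48   8.87] z 0.2487 yaw rel -3.99 F fwd,left,z [ 0.26 -2.64] -2.65 T [-0.518  0.001 -0.042] w 0.656
```

arm_command --moves '[{"travel": [-0.003,0.005,0],"twist": -0.005,"claw": -1},{"travel": [0,0.005,0],"twist": -0.006,"claw": -1},{"travel": [0,0.005,0],"twist": 0,"claw": -1},{"travel": [0,0.005,0],"twist": 0,"claw": -1},{"travel": [0,0,0],"twist": 0,"claw": -1}]'

```text
time: 20.8
ee_pos: [0.6205, -0.0387, 0.2486]
orientation: [-3.142, 0.0, 1.49]
wrist_force: [-0.2, -3.6, -2.4]
width: 0.649
gripper_force: 33.4
```

```bash
python3 q.py
```

```text
t 20.95 stand rel row gap [fwd,left] mm [-28.56   8.03] z 0.2487 yaw rel -2.01 F fwd,left,z [ 0.03 -2.72] -2.84 T [-0.563  0.083 -0.05 ] w 0.648
```

arm_command --moves '[{"travel": [-0.003,0.006,0],"twist": -0.005,"claw": -1},{"travel": [0,0.006,0],"twist": 0,"claw": -1},{"travel": [0,0.006,0],"twist": 0,"claw": -1},{"travel": [0,0.006,0],"twist": 0,"claw": -1},{"travel": [0,0.006,0],"twist": 0,"claw": -1},{"travel": [0,0,0],"twist": 0,"claw": -1}]'

```text
time: 21.6
ee_pos: [0.6265, -0.0396, 0.2486]
orientation: [3.141, -0.0, 1.506]
wrist_force: [-0.7, -2.8, -3.6]
width: 0.653
gripper_force: 33.3
```

```bash
python3 q.py
```

```text
t 21.75 stand rel row gap [fwd,left] mm [-22.54   7.4 ] z 0.2487 yaw rel -1.1 F fwd,left,z [ 0.38 -2.58] -3.61 T [-0.491  0.006 -0.051] w 0.65
```

arm_command --moves '[{"travel": [-0.002,0.006,0],"twist": -0.003,"claw": -1},{"travel": [0,0.006,0],"twist": -0.003,"claw": -1},{"travel": [0,0.006,0],"twist": 0,"claw": -1},{"travel": [0,0.006,0],"twist": 0,"claw": -1},{"travel": [0,0.006,0],"twist": 0,"claw": -1},{"travel": [0,0,0],"twist": 0,"claw": -1}]'

```text
time: 22.4
ee_pos: [0.6324, -0.0404, 0.2486]
orientation: [3.142, 0.0, 1.524]
wrist_force: [-0.2, -2.2, -2.6]
width: 0.65
gripper_force: 33.3
```

```bash
python3 q.py
```

```text
t 22.55 stand rel row gap [fwd,left] mm [-16.57   6.86] z 0.2486 yaw rel -0.02 F fwd,left,z [ 0.36 -2.07] -3.26 T [-0.582 -0.007 -0.045] w 0.648
```

arm_command --moves '[{"travel": [0,0.006,0],"twist": 0,"claw": -1},{"travel": [0,0.006,0],"twist": 0,"claw": -1},{"travel": [0,0.006,0],"twist": 0,"claw": -1},{"travel": [0,0.006,0],"twist": 0,"claw": -1},{"travel": [0,0.006,0],"twist": 0,"claw": -1},{"travel": [0,0.006,0],"twist": 0,"claw": -1},{"travel": [0,0.006,0],"twist": 0,"claw": -1},{"travel": [0,0,0],"twist": 0,"claw": -1}]'

```text
time: 23.4
ee_pos: [0.6409, -0.0406, 0.2487]
orientation: [3.141, -0.0, 1.524]
wrist_force: [1.1, -1.3, -2.2]
width: 0.647
gripper_force: 33.3
```

```bash
python3 q.py
```

```text
t 23.55 stand rel row gap [fwd,left] mm [-8.16  7.02] z 0.2487 yaw rel -0.02 F fwd,left,z [ 0.34 -1.3 ] -2.52 T [-0.28  -0.016 -0.032] w 0.654
```

arm_command --moves '[{"travel": [0,0.006,0],"twist": 0,"claw": -1},{"travel": [0,0.006,0],"twist": 0,"claw": -1},{"travel": [0,0.006,0],"twist": 0,"claw": -1},{"travel": [0,0.006,0],"twist": 0,"claw": -1},{"travel": [0,0.006,0],"twist": 0,"claw": -1},{"travel": [0,0,0],"twist": 0,"claw": -1}]'

```text
time: 24.2
ee_pos: [0.6469, -0.041, 0.2486]
orientation: [3.141, -0.0, 1.524]
wrist_force: [0.9, -0.7, -2.5]
width: 0.654
gripper_force: 33.3
```

```bash
python3 q.py
```

```text
t 24.35 stand rel row gap [fwd,left] mm [-2.22  6.95] z 0.2487 yaw rel -0.02 F fwd,left,z [-0.1  -0.73] -2.38 T [-0.181 -0.044 -0.012] w 0.648
```

arm_command --moves '[{"travel": [0,0.005,0],"twist": 0,"claw": -1},{"travel": [0,0.005,0],"twist": 0,"claw": -1},{"travel": [0,0,0],"twist": 0,"claw": -1}]'

```text
time: 24.7
ee_pos: [0.6488, -0.0411, 0.2486]
orientation: [3.142, -0.0, 1.524]
wrist_force: [-0.4, -1.2, -2.9]
width: 0.649
gripper_force: 33.3
```

```bash
python3 q.py
```

```text
t 24.85 stand rel row gap [fwd,left] mm [-0.2   6.93] z 0.2487 yaw rel -0.02 F fwd,left,z [ 0.21 -1.09] -2.64 T [-0.176 -0.049 -0.03 ] w 0.65
```

arm_command --moves '[{"travel": [0,0.005,0],"twist": 0,"claw": -1},{"travel": [0,0.005,0],"twist": 0,"claw": -1},{"travel": [0,0,0],"twist": 0,"claw": -1}]'

```text
time: 25.2
ee_pos: [0.6508, -0.0412, 0.2486]
orientation: [3.141, -0.0, 1.524]
wrist_force: [0.3, -1.2, -2.3]
width: 0.653
gripper_force: 33.3
```

```bash
python3 q.py
```

```text
t 25.35 stand rel row gap [fwd,left] mm [1.77 6.94] z 0.2487 yaw rel -0.02 F fwd,left,z [-0.06 -1.15] -2.74 T [-0.199 -0.041 -0.028] w 0.65
```

arm_command --moves '[{"travel": [0,0.005,0],"twist": 0,"claw": -1},{"travel": [0,0,0],"twist": 0,"claw": -1}]'

```text
time: 25.6
ee_pos: [0.6517, -0.0412, 0.2486]
orientation: [-3.142, -0.0, 1.524]
wrist_force: [0.4, -0.1, -3.4]
width: 0.651
gripper_force: 33.3
```

```bash
python3 q.py
```

```text
t 25.75 stand rel row gap [fwd,left] mm [2.75 6.96] z 0.2486 yaw rel -0.02 F fwd,left,z [ 0.41 -0.81] -2.58 T [-0.198 -0.041 -0.053] w 0.65
```

arm_command --moves '[{"travel": [0,0.005,0],"twist": 0,"claw": -1},{"travel": [0,0,0],"twist": 0,"claw": -1}]'

```text
time: 26.0
ee_pos: [0.6527, -0.0413, 0.2486]
orientation: [-3.142, 0.0, 1.524]
wrist_force: [0.3, -1.0, -2.2]
width: 0.65
gripper_force: 33.3
```

```bash
python3 q.py
```

```text
t 26.15 stand rel row gap [fwd,left] mm [3.78 6.97] z 0.2487 yaw rel -0.02 F fwd,left,z [ 0.32 -1.24] -2.31 T [-0.173 -0.036 -0.004] w 0.65
```

arm_command --moves '[{"travel": [0,0.004,0],"twist": 0,"claw": -1},{"travel": [0,0,0],"twist": 0,"claw": -1}]'

```text
time: 26.4
ee_pos: [0.6535, -0.0413, 0.2487]
orientation: [-3.142, -0.0, 1.524]
wrist_force: [-0.6, -0.8, -2.0]
width: 0.653
gripper_force: 33.3
```

```bash
python3 q.py
```

```text
t 26.55 stand rel row gap [fwd,left] mm [4.57 6.96] z 0.2487 yaw rel -0.02 F fwd,left,z [-0.22 -0.92] -2.22 T [-0.165 -0.013 -0.003] w 0.651
```

arm_command --moves '[{"travel": [0,0.004,0],"twist": 0,"claw": -1},{"travel": [0,0,0],"twist": 0,"claw": -1}]'

```text
time: 26.8
ee_pos: [0.6541, -0.0413, 0.2486]
orientation: [-3.141, 0.0, 1.524]
wrist_force: [-1.1, -0.3, -1.7]
width: 0.65
gripper_force: 33.3
```

```bash
python3 q.py
```

```text
t 26.95 stand rel row gap [fwd,left] mm [5.14 6.94] z 0.2486 yaw rel -0.02 F fwd,left,z [-1.08 -0.33] -1.54 T [-0.154  0.327 -0.018] w 0.648
```

arm_command --moves '[{"travel": [0,0.004,0],"twist": 0,"claw": -1},{"travel": [0,0,0],"twist": 0,"claw": -1}]'

```text
time: 27.2
ee_pos: [0.6544, -0.0413, 0.2485]
orientation: [-3.14, 0.0, 1.524]
wrist_force: [-5.1, 0.2, -1.2]
width: 0.649
gripper_force: 33.6
```

```bash
python3 q.py
```

```text
t 27.35 stand rel row gap [fwd,left] mm [5.49 6.96] z 0.2484 yaw rel -0.02 F fwd,left,z [-5.04 -0.24] -0.26 T [-0.026  1.347 -0.026] w 0.655
```

arm_command --moves '[{"travel": [0,-0.001,0.003],"twist": 0,"claw": -1},{"travel": [0,0,0],"twist": 0,"claw": -1}]' --force 20

```text
time: 27.6
ee_pos: [0.6543, -0.0413, 0.2478]
orientation: [-3.14, 0.0, 1.524]
wrist_force: [-6.3, -0.4, 0.4]
width: 0.65
gripper_force: 33.6
```

```bash
python3 q.py
```

```text
t 27.75 stand rel row gap [fwd,left] mm [5.44 6.96] z 0.2479 yaw rel -0.02 F fwd,left,z [-5.54 -0.41] -0.2 T [-0.034  1.387  0.006] w 0.649
```

arm_command --moves '[{"travel": [0,-0.002,0],"twist": 0,"claw": 0.35},{"travel": [0,0,0],"twist": 0,"claw": 0.4},{"travel": [0,0,0],"twist": 0,"claw": 0.5},{"travel": [0,0,0],"twist": 0,"claw": 0.6},{"travel": [0,0,0],"twist": 0,"claw": 0.6},{"travel": [0,0,0],"twist": 0,"claw": 0.6}]'

```text
time: 28.4
ee_pos: [0.6546, -0.0414, 0.2481]
orientation: [3.141, -0.0, 1.524]
wrist_force: [0.2, -0.7, -0.1]
width: 0.802
gripper_force: 0.0
```

```bash
python3 q.py
```

```text
t 28.55 stand rel row gap [fwd,left] mm [5.57 6.92] z 0.2481 yaw rel -0.02 F fwd,left,z [ 0.09 -0.12] -0.03 T [-0.024  0.023 -0.001] w 0.804
```

Free. Rise slowly, then away to clear the camera views.

arm_command --moves '[{"travel": [0,0,-0.03],"twist": 0,"claw": 0.6},{"travel": [0,0,-0.1],"twist": 0,"claw": 0.6},{"travel": [0,0,-0.2],"twist": 0,"claw": 0.6},{"travel": [0,0,-0.2],"twist": 0,"claw": 0.6},{"travel": [0,0,-0.2],"twist": 0,"claw": 0.6},{"travel": [0.2,-0.02,-0.1],"twist": 0,"claw": 0.6},{"travel": [0.22,-0.02,0],"twist": 0,"claw": 0.6},{"travel": [0.22,-0.02,0],"twist": 0,"claw": 0.6},{"travel": [0.22,-0.02,0],"twist": 0,"claw": 0.6},{"travel": [0.22,-0.02,0],"twist": 0,"claw": 0.6}]'

```text
time: 29.6
ee_pos: [0.6441, 0.177, 0.4148]
orientation: [3.141, -0.0, 1.524]
wrist_force: [0.8, -0.7, 1.0]
width: 0.8
gripper_force: 0.0
```

arm_command --moves '[{"travel": [0.2,-0.05,0],"twist": 0,"claw": 0.6},{"travel": [0.2,-0.05,0],"twist": 0,"claw": 0.6},{"travel": [0,0,0],"twist": 0,"claw": 0.6}]'

```text
time: 29.9
ee_pos: [0.6254, 0.2634, 0.415]
orientation: [-3.141, -0.005, 1.533]
wrist_force: [-0.2, -0.5, -0.2]
width: 0.799
gripper_force: 0.0
```

```bash
python3 - <<'E'
from h import *
g=lambda a:np.uint8(255*(a/255.)**0.6)
t=manip.read_camera("top"); s=manip.read_camera("scene")
cv2.imwrite("pics/g.png",np.vstack([cv2.resize(g(s)[255:330,240:390],(600,300),interpolation=2),cv2.resize(g(t)[150:225,270:420],(600,300),interpolation=2)]))
E
```

```text
(no output)
```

View pics/g.png

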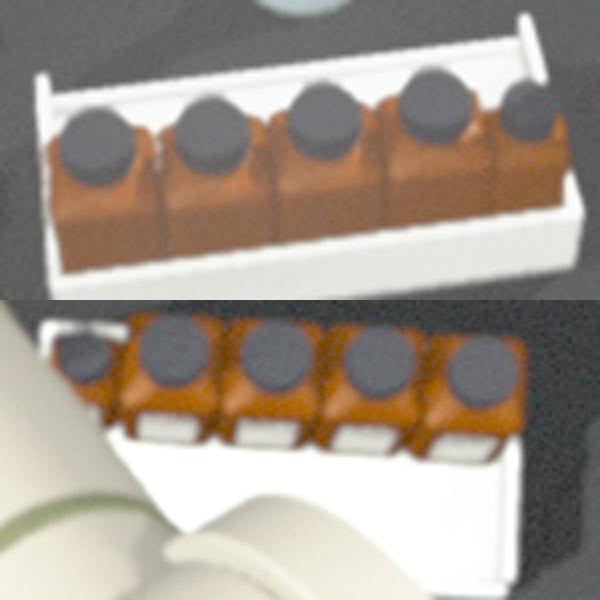

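All five bottles stand upright in line, the placed one's cap at (276,355) in the top crop on the row line, with its label to the front.

```bash
python3 -c "
from station import manip
print(manip.hand_in())"
```

```text
the job is handed in; nothing more can be done
None
```

The amber bottle is back in the row, upright and fully home against the back rim with its label to the front. It took about 30 s, the wrist force readings stayed under about 8 N, and the job is handed in.

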